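# Put the oiled parallel bars away with tongs

### The arm

A 6-joint arm with a two-finger parallel gripper is mounted at the origin on a cart in front of the work surface, level with it; the furniture and walls round the work are solid. World frame = base frame: x ahead of the robot, y to its left, z up, the work surface at z = 0. Lengths are in m, angles in rad, forces in N, time in s.
With the tool pointing down it reaches from about 0.25 to 0.775 m from the base axis. Payload 4 kg.
Tool frame: the origin (TCP) lies midway between the tips of the shut fingers; the grasp point (between the pads) lies 19 mm behind it (grip_point_offset is the distance from the TCP to the grasp point, in m); z points along the fingers, y is the line along which they close (so a half turn about z gives the same grasp; the last joint's range is limited). The gripper opens to 94 mm and grips with 3 to 60 N. Pads are 16 mm wide; open, the fingers measure 119 mm over their backs; the gripper's body (75 mm by 177 mm) begins 78 mm behind the grasp point.
Start: joints at [1.215, 0.087, 1.371, -0, 1.684, -0.103], TCP at [0.138, 0.533, 0.206] pointing down, gripper open.
Joint ranges: [-3.1, 3.1], [-0.76, 2.03], [0.27, 2.55], [-1.08, 4.22], [0.17, 2.65], [-2.57, 2.57]. Speed limits (rad/s): [2.79, 2.79, 3.14, 3.14, 3.14, 3.14].

### API

Orientations are given as [roll, pitch, yaw] about the fixed x, y, z axes, in that order (R = Rz(yaw) Ry(pitch) Rx(roll)).
In Python, from bench import * gives the robot as it stands.
- The arm moves only by the tool carry_out, never from a script. Its argument "commands" is a list of rows, each a list of 6 numbers: the shift along the tool's x, y, z in m, then the turn, a rotation vector about the tool's x, y, z in rad. In form: [[tx, ty, tz, rx, ry, rz], ...]. A call has exactly 5 rows; each row is the pose to reach, as a shift and turn from the pose commanded when the call began, along the tool's axes at that moment; what a row does not reach only later rows make up. A row lasts 1/10 s, in which the tool goes at most 50 mm and 8.59 degrees, less where a joint would pass 70% of its speed; a pose out of reach is approached as far as the arm can. A call with a gripper value outside its range is refused whole. "jaw" is the opening, from 0 (shut) to 1 (fully open), set as the call begins (left out, the last holds). The fingers move at their own pace and stop on an object; the grip force is fixed at half the most. Time passes only in rows, so rows that repeat a pose let the fingers close, or fill a call up. It gives the time, the measured TCP pose, the force, the opening and the grip force at its end, in the units of the state.
- get_obs(): the state, without advancing time (a new reading comes with each control period).
- snapshot(name): name is "side" or "top" or "wrist"; returns a dict with "img" (384x512x3 uint8, red, green, blue), "range_z" (384x512 float32, m along the optical axis (not along the pixel's ray), 0 where there is no reading), "fx", "fy", "cx", "cy" (pixels), "R" (3x3) and "t" (3): a world point X has camera coordinates R X + t. Camera axes: x right, y down, z forward; pixel columns grow to the right and rows downward; lengths in m; the calibration is good to about 2 mm. The wrist camera is an equidistant fisheye: a pixel r from the principal point sees the ray r / f radians off the axis. A picture is of the moment at which its call begins.
- close_job(): hands the job in; it is judged then, once.
The state is a dict: "time": time; "joint_positions": joint angles; "qvel": joint speeds; "joint_torque": joint torques, N m; "tool_pos": TCP position; "ee_rot": TCP orientation; "wrist_force": force on the tool from outside, world axes, zero at the start; "wrist_torque": the same for the moment, N m; "width": finger opening in m; "finger_force": force on a finger pad.
Only numpy, scipy, OpenCV 4.12 (cv2) and the standard library are available. Lean on these libraries where they do the work, as an engineer would, in place of code of your own. Each camera call takes 0.05 s, during which the arm holds its last target. There are 200 camera calls.

### The job

Take the spring tongs out of their stand and, holding only the tongs, move the two freshly oiled flat steel bars from the leaning draining rest into the two upright slots of the wooden storage block, one bar in each slot, pushed fully home; the gripper itself must never touch the bars. Then put the tongs back upright in their stand, fully down in its pocket, and leave the wood block and the caliper where they are.

Things in the scene. Friction and masses are not known exactly. Their poses are not given: they have to be found in the camera images.
- tongs: upright parallel-action steel tongs, 175 mm tall, 140 g: two flat legs 18 mm wide (own x) that stay parallel, a cross tube between them at z 167 mm. Origin: at the tips, midway when open; z up, y the closing direction. Rubber jaws z 2 to 28 mm, 30 mm apart when open; 42 mm over the legs up to z 66 mm, then widening to 62 mm over the grip pads (z 113 to 157 mm)
- tongs_leg (a joint): squeeze d of the tongs in m: 0 open, at most 0.026; 0.024 with a 6 mm bar in the jaws. The tongs' frame is fixed to the -y leg, so their true middle lies at own y = -d/2. A spring opens them with 4 N (open) to 5 N (closed)
- tongs_grip (a point): point midway between the grip pads when open, 135 mm above the tips (on the tongs body); pinch the pads here along the tongs' own y
- tongs_stand: fixed dark steel stand, foot 70 x 96 mm, block 56 x 80 mm, 61 mm high, with one pocket from above, 24 mm (own x) by 48 mm (own y), 55 mm deep, 3 mm chamfer. Origin: centre of the underside, z up
- stand_pocket (a point): centre of the floor of the stand's pocket (6 mm above the stand's underside); the tongs' tips stand on it
- drain_rest: fixed grey draining rest, base 84 x 110 mm; two pockets at own y = -30 and +30 mm lean 30 degrees towards own -x (the robot). Pocket floor centre at x 20, z 28 mm; axis upward (-0.5, 0, 0.866). Walls reach 62 mm along the axis on the -x side, 38 mm on the others; the upper 48 mm of each bar stand free. Origin: centre of the underside, z up
- bar_a: flat steel parallel bar, 22 x 110 x 6 mm, 55 g: own y along its 110 mm length (+y end is the upper one at the start), own x along the 22 mm width, own z along the 6 mm thickness. Origin: centre of one broad face; the bar's middle lies at own z = +3 mm. Grip its broad faces near the upper end with the tongs
- bar_b: a second bar, the same as bar_a
- bar_case: fixed wooden storage block, 62 x 110 mm, 66 mm high, with two upright slots from above at own y = -25 and +25 mm, each 25 mm (own x) by 9 mm (own y), 60 mm deep, 3 mm chamfer; 50 mm of a bar then stick out. Origin: centre of the underside, z up
- slot0 (a point): centre of the floor of the slot at own y = -25 mm (6 mm above the block's underside)
- slot1 (a point): centre of the floor of the slot at own y = +25 mm
- caliper: bystander: steel caliper 71 x 207 x 9 mm lying on the bench; origin at the centre of its underside
- wood_block: bystander: softwood block 45 x 90 x 32 mm lying at the back of the bench; origin at the centre of its underside

How it is judged:
By the outcome, as a careful person would: the job done as asked, in the order asked, and still so for the second after the job is handed in, with the robot touching nothing.
It also fails if it takes over 72 s, if anything falls off the work surface, if the arm or the gripper's body presses on something with over 40 N, if the wrist force passes 120 N, or if a joint passes its speed limit or range.

## Working session

There is one attempt and no reset: what is moved stays moved. The work goes in short steps, Python scripts to look and compute and a tool call to move; the robot and the scene stay as the last step left them, time stands still between calls to the robot, and variables do not carry over. Pictures are saved under pics/ and viewed, at most 10 in all, crops included, and the job is handed in when it is done.

Besides the shell and the picture viewer there is one more tool, called after "Emit:" as a command line: name --pt "numbers of a row" for each row, then --argument value for the rest. carry_out: Moves the arm, as the interface text tells. Its arguments: {"type":"object","properties":{"commands":{"type":"array","items":{"type":"array","items":{"type":"number"}}},"jaw":{"type":"number"}},"required":["commands"]}

```bash
ls; mkdir -p pics; python3 - <<'E'
from bench import *
import cv2,numpy as np
print(get_obs())
for n in ("side","top"):
    s=snapshot(n); np.savez(f"{n}0.npz",**s); cv2.imwrite(f"pics/{n}0.png",cv2.cvtColor(s["img"],cv2.COLOR_RGB2BGR))
    print(n,s["fx"],s["fy"],s["cx"],s["cy"],-s["R"].T@s["t"],s["R"][2])
E
```

```text
pics
{'time': 0.0, 'joint_positions': array([ 1.21487968e+00,  8.79471383e-02,  1.37224231e+00, -1.71066689e-06,
        1.68361150e+00, -1.03104820e-01]), 'qvel': array([-0.00039913, -0.00010642,  0.00061688,  0.00033143,  0.00108603,
       -0.00138529]), 'joint_torque': array([-2.20210277e-04, -3.40165293e+01, -3.02434981e+01,  7.16375699e-02,
        3.30186705e-02, -1.95247117e-04]), 'tool_pos': array([0.13738408, 0.53199434, 0.20431455]), 'ee_rot': array([-3.13939591e+00, -2.25591300e-04,  2.88878039e+00]), 'wrist_force': array([0.17035118, 1.01722807, 0.62586482]), 'wrist_torque': array([-0.05376231,  0.00590321,  0.00284214]), 'finger_force': 0.0, 'width': 0.09376544614600645}
side 401.01339835543257 401.01339835543257 258.7502039404827 195.89127717190215 [ 0.64750078 -0.8230708   0.61818045] [-0.03457378  0.79741599 -0.6024387 ]
top 423.3507973686759 423.3507973686759 264.84992076944116 189.45742682679187 [ 0.38515498 -0.16801094  1.09040258] [ 0.23133457  0.0133967  -0.97278201]
```

View pics/side0.png

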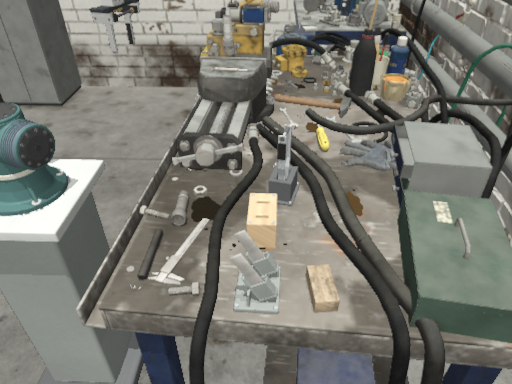

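View pics/top0.png

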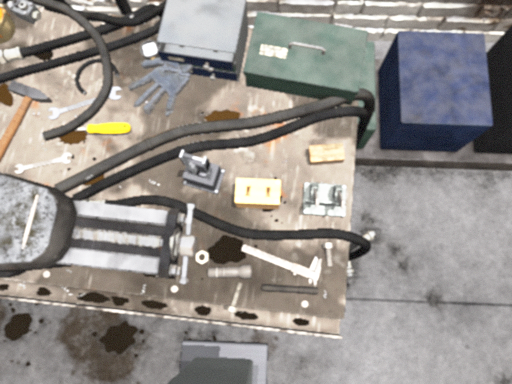

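The side view shows the tongs in their stand near (284,170), the wood case at (263,218), the rest with two bars at (258,280), the caliper at (185,250) and the wood block at (322,287). In the top view the stand is at (203,178), the case at (258,191) and the rest at (325,198). Next I need coarse poses from depth.

```bash
cat > h.py <<'E'
import numpy as np,cv2
from scipy.spatial.transform import Rotation as Ro
def load(f): return dict(np.load(f))
def cloud(s):
    v,u=np.mgrid[:384,:512]; z=s["range_z"]
    c=np.stack([(u-s["cx"])/s["fx"]*z,(v-s["cy"])/s["fy"]*z,z],-1)
    P=(c-s["t"])@s["R"]; P[z<=0]=np.nan; return P
def ray(s,u,v,h):
    d=s["R"].T@np.array([(u-s["cx"])/s["fx"],(v-s["cy"])/s["fy"],1]); o=-s["R"].T@s["t"]
    return o+d*(h-o[2])/d[2]
E
python3 - <<'E'
from h import *
for n in("top","side"):
    s=load(n+"0.npz");P=cloud(s);im=s["img"]
    rg=dict(top=dict(stand=(170,145,230,195),case=(232,175,284,212),rest=(298,175,350,220),bench=(230,215,245,230)),side=dict(stand=(262,120,305,208),case=(240,185,285,250),rest=(225,225,285,315),bench=(130,300,180,320)))[n]
    for k,(a,b,c,d) in rg.items():
        q=P[b:d,a:c].reshape(-1,3); q=q[np.isfinite(q[:,0])]
        print(n,k,len(q),"zpct",np.percentile(q[:,2],[2,25,50,75,98,100]).round(4))
        for lo,hi in((.01,.03),(.03,.05),(.055,.075),(.075,.1),(.1,.13),(.13,.2)):
            w=q[(q[:,2]>lo)&(q[:,2]<hi)]
            if len(w)>8:
                r=cv2.minAreaRect(w[:,:2].astype(np.float32)*1000)
                print("  ",lo,hi,len(w),w.mean(0).round(4),np.round(r[0],1),np.round(r[1],1),round(r[2],1))
big=[]
s=load("top0.npz");big=cv2.resize(s["img"][140:225,165:355],None,fx=4.2,fy=4.2,interpolation=cv2.INTER_CUBIC)
cv2.imwrite("pics/c1.png",big[:,:,::-1])
E
```

```text
top stand 2988 zpct [-0.0051 -0.0014  0.0054  0.0499  0.1763  0.1827]
   0.01 0.03 503 [0.7249 0.0298 0.0228] [710.1  32.2] [149.6 125.5] 77.5
   0.03 0.05 151 [0.6778 0.0167 0.0388] [694.4  23.3] [145.4  95.7] 29.1
   0.055 0.075 414 [0.6671 0.0094 0.0597] [672.4  11.8] [81.8 56.5] 77.1
   0.075 0.1 49 [0.6743 0.0234 0.0877] [672.   10.8] [56.6 17.7] 75.7
   0.1 0.13 44 [0.6715 0.0164 0.1167] [671.8  11.7] [61.9 18.2] 75.8
   0.13 0.2 201 [0.6706 0.0106 0.1664] [672.2  11.2] [62.8 19.4] 75.5
top case 1920 zpct [-0.0048 -0.0001  0.061   0.0644  0.0679  0.0703]
   0.01 0.03 73 [ 0.6019 -0.131   0.0198] [ 616.  -134.8] [108.6  45.1] 89.2
   0.03 0.05 89 [ 0.6032 -0.1365  0.0398] [ 615.6 -135.2] [ 45.2 106.3] 0.1
   0.055 0.075 1042 [ 0.6241 -0.1346  0.0641] [ 624.6 -134.8] [109.8  63.9] 89.2
top rest 2331 zpct [-0.0051 -0.0012  0.0085  0.0134  0.1171  0.1269]
   0.01 0.03 470 [ 0.6154 -0.3038  0.0129] [ 621.8 -307.2] [109.6  82.8] 87.9
   0.03 0.05 146 [ 0.6289 -0.3045  0.0411] [ 633.1 -308.8] [98.6 55.4] 87.3
   0.055 0.075 168 [ 0.6265 -0.3069  0.0633] [ 622.  -307.3] [79.8 48.7] 87.
[... 1077 characters left out ...]
5. ] [114.7  62. ] 89.5
   0.075 0.1 107 [ 0.6068 -0.2806  0.0909] [ 606.4 -280.7] [35.2  7.7] 9.9
   0.1 0.13 125 [ 0.5982 -0.2802  0.113 ] [ 600.7 -279.5] [ 8.6 24.3] 87.9
side rest 5378 zpct [-0.001   0.0013  0.0129  0.0541  0.1186  0.1285]
   0.01 0.03 1149 [ 0.6224 -0.3135  0.0147] [ 623.5 -275.8] [178.9  83.5] 87.7
   0.03 0.05 630 [ 0.6329 -0.2797  0.0405] [ 630.3 -271.8] [ 61.  171.2] 3.6
   0.055 0.075 653 [ 0.6243 -0.2945  0.0637] [ 622.4 -269.3] [162.9  61.2] 89.3
   0.075 0.1 315 [ 0.6077 -0.3127  0.087 ] [ 607.8 -310.7] [72.  39.1] 89.3
   0.1 0.13 341 [ 0.5938 -0.312   0.1137] [ 594.3 -309. ] [68.1 34.8] 87.9
side bench 994 zpct [-0.0232 -0.0065 -0.      0.0009  0.0027  0.0037]
```

View pics/c1.png

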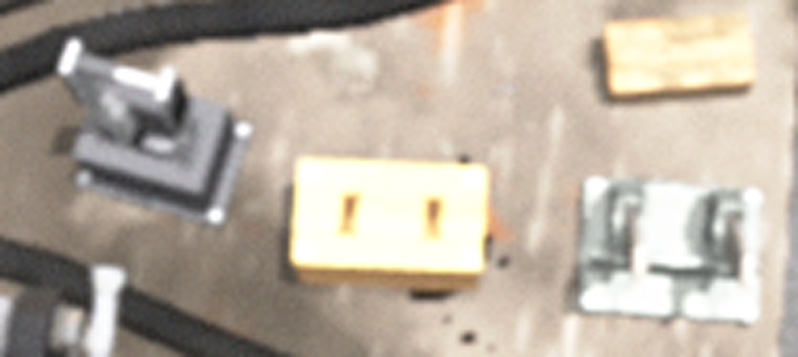

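The crop shows the case slots at about (349,213) and (433,217) with their thin side along world y. The tongs stand rotated on the left at (120,80), and both bars lean towards the robot with their thin side along y. I'll check heights along the path and compute the first move.

```bash
cat >> h.py <<'E'
from bench import *
def Rd(yaw,tilt=0):
    "tool down, tool y at angle yaw (deg) in the plane; tilt leans tool back (deg): z -> (sin,0,-cos) in the yaw-90 frame"
    a=np.radians(yaw-90); 
    R0=np.array([[-1,0,0],[0,1,0],[0,0,-1.]]).T
    return Ro.from_euler("z",a).as_matrix()@Ro.from_euler("y",-np.radians(tilt)).as_matrix()@R0
def pose():
    o=get_obs(); return np.array(o["tool_pos"]),Ro.from_euler("xyz",o["ee_rot"]).as_matrix(),o
def go(p,R):
    "shift/turn from here to TCP pose p,R"
    P,Q,o=pose(); d=Q.T@(np.array(p)-P); w=Ro.from_matrix(Q.T@R).as_rotvec()
    print("go",d.round(4),w.round(4),"dist",np.linalg.norm(d).round(3),"ang",np.degrees(np.linalg.norm(w)).round(1),"t",o["time"])
E
python3 - <<'E'
from h import *
P=np.concatenate([cloud(load(n+"0.npz")).reshape(-1,3) for n in("top","side")])
for x0 in np.arange(.2,.9,.1):
    print(round(x0,1),[ (lambda w: round(float(np.percentile(w,99)),2) if len(w)>10 else None)(P[(abs(P[:,0]-x0-.05)<.05)&(abs(P[:,1]-y0-.05)<.05),2]) for y0 in np.arange(-.6,.7,.1)])
go([.672,.011,.30],Rd(75.7)); p,Q,o=pose(); print(Q,Rd(75.7))
go([p[0],p[1],.34],Q)
E
```

```text
0.2 [-0.84, -0.84, -0.01, -0.01, -0.01, -0.01, -0.84, -0.84, -0.84, -0.84, -0.84, -0.84, -0.84]
0.3 [-0.84, None, 0.0, 0.02, 0.02, 0.02, 0.09, 0.0, 0.0, 0.0, 0.02, -0.01, -0.0]
0.4 [-0.81, -0.13, 0.02, 0.01, 0.04, 0.03, 0.14, 0.13, 0.2, 0.28, 0.33, 0.35, None]
0.5 [-0.8, 0.01, 0.12, 0.12, 0.07, 0.06, 0.14, 0.13, 0.2, 0.32, 0.34, 0.36, None]
0.6 [-0.81, None, 0.1, 0.11, 0.07, 0.18, 0.18, 0.03, 0.03, 0.19, 0.34, 0.35, 0.2]
0.7 [-0.84, None, 0.03, 0.03, 0.03, 0.03, 0.06, 0.04, 0.04, 0.04, 0.04, 0.03, 0.02]
0.8 [-0.84, 0.02, 0.09, 0.04, 0.04, 0.04, 0.05, 0.06, 0.05, 0.05, 0.03, 0.03, 0.05]
go [-0.6479 -0.371  -0.095 ] [-0.0019 -0.0002 -0.0032] dist 0.753 ang 0.2 t 0.1
[[-9.68221763e-01  2.50092398e-01 -6.40407237e-04]
 [ 2.50093161e-01  9.68220098e-01 -1.80370970e-03]
 [ 1.68961072e-04 -1.90655246e-03 -9.99998168e-01]] [[-0.96901573  0.24699901  0.        ]
 [ 0.24699901  0.96901573  0.        ]
 [ 0.          0.         -1.        ]]
go [ 0.     -0.0003 -0.1356] [0. 0. 0.] dist 0.136 ang 0.0 t 0.1
```

Emit:
carry_out --pt "-0.015 -0.02 -0.03 0 0 0" --pt "-0.035 -0.05 -0.055 0 0 0" --pt "-0.06 -0.08 -0.08 0 0 0" --pt "-0.085 -0.11 -0.1 0 0 0" --pt "-0.11 -0.143 -0.12 0 0 0" --jaw 1

```text
time: 0.6
tool_pos: [0.2085, 0.3652, 0.3259]
ee_rot: [-3.141, 0.0, 2.89]
wrist_force: [-0.0, -0.5, 1.4]
width: 0.0943
finger_force: 0.0
```

Emit:
carry_out --pt "-0.022 -0.03 -0.012 0 0 0" --pt "-0.044 -0.06 -0.024 0 0 0" --pt "-0.066 -0.09 -0.036 0 0 0" --pt "-0.088 -0.115 -0.048 0 0 0" --pt "-0.111 -0.143 -0.056 0 0 0"

```text
time: 1.1
tool_pos: [0.2802, 0.1991, 0.3821]
ee_rot: [3.141, 0.001, 2.889]
wrist_force: [1.1, 0.5, 0.1]
width: 0.094
finger_force: 0.0
```

Emit:
carry_out --pt "-0.042 -0.008 0.005 0 0 0" --pt "-0.084 -0.016 0.01 0 0 0" --pt "-0.126 -0.024 0.015 0 0 0" --pt "-0.168 -0.034 0.02 0 0 0" --pt "-0.21 -0.042 0.03 0 0 0"

```text
time: 1.6
tool_pos: [0.4743, 0.1059, 0.3515]
ee_rot: [3.141, 0.001, 2.888]
wrist_force: [-0.1, 0.4, -0.2]
width: 0.0939
finger_force: 0.0
```

Emit:
carry_out --pt "-0.042 -0.008 0.01 0 0 0" --pt "-0.084 -0.016 0.02 0 0 0" --pt "-0.12 -0.024 0.03 0 0 0" --pt "-0.14 -0.034 0.04 0 0 0" --pt "-0.155 -0.04 0.05 0 0 0"

```text
time: 2.1
tool_pos: [0.6139, 0.0284, 0.2993]
ee_rot: [-3.141, -0.003, 2.888]
wrist_force: [0.4, -0.3, -0.3]
width: 0.0942
finger_force: 0.0
```

Wrist look at the tongs, stand and case from here.

```bash
cat >> h.py <<'E'
def wdir(s,u,v):
    dx,dy=(u-s["cx"])/s["fx"],(v-s["cy"])/s["fy"]; r=np.hypot(dx,dy)+1e-12
    return np.stack([np.sin(r)*dx/r,np.sin(r)*dy/r,np.cos(r)],-1)
def wcloud(s):
    v,u=np.mgrid[:384,:512]; z=s["range_z"]; d=wdir(s,u,v)
    c=d/np.maximum(d[...,2:],.05)*z[...,None]; P=(c-s["t"])@s["R"]; P[(z<=0)|(d[...,2]<.1)]=np.nan; return P
def snap(n,tag):
    s=snapshot(n); np.savez(tag+".npz",**s); cv2.imwrite(f"pics/{tag}.png",s["img"][:,:,::-1]); return s
def rect(q,lo,hi,c,r=.1):
    w=q[(q[:,2]>lo)&(q[:,2]<hi)&(np.hypot(q[:,0]-c[0],q[:,1]-c[1])<r)]
    if len(w)<8: return
    R=cv2.minAreaRect(w[:,:2].astype(np.float32)*1000); print("  ",lo,hi,len(w),"meanz",w[:,2].mean().round(4),np.round(R[0],1),np.round(R[1],1),round(R[2],1))
E
python3 - <<'E'
from h import *
s=snap("wrist","w1"); q=wcloud(s).reshape(-1,3); print(pose()[0],s["fx"],s["cx"],s["cy"],-s["R"].T@s["t"],s["R"][2])
for k,c in dict(stand=(.672,.011),case=(.6245,-.135),rest=(.622,-.307)).items():
    print(k)
    for lo,hi in((.055,.07),(.075,.1),(.1,.13),(.14,.155),(.155,.19)): rect(q,lo,hi,c,.075)
E
```

```text
[0.6144453  0.02726844 0.29673513] 297.3186396354542 253.48933519466976 190.6283544318612 [0.54877957 0.04507011 0.47889784] [ 0.2247419  -0.05924053 -0.97261587]
stand
   0.055 0.07 1269 meanz 0.0609 [671.3  10.6] [79.9 57.1] 76.5
   0.075 0.1 158 meanz 0.0858 [671.2  10.9] [56.9 18.1] 75.7
   0.1 0.13 105 meanz 0.1174 [670.2  11. ] [62.7 17.9] 75.5
   0.14 0.155 70 meanz 0.1469 [670.3  11. ] [62.  17.3] 75.7
   0.155 0.19 611 meanz 0.1753 [671.3  11.2] [62.6 19.2] 75.8
case
   0.055 0.07 2586 meanz 0.0656 [ 623.7 -135.6] [111.6  63.2] 89.1
rest
   0.055 0.07 392 meanz 0.0625 [ 623.5 -308.2] [81.9 47.2] 88.7
   0.075 0.1 306 meanz 0.0876 [ 605.8 -306.5] [68.5 37.7] 87.4
   0.1 0.13 375 meanz 0.1138 [ 593.9 -306.8] [68.4 35.3] 88.5
```

View pics/w1.png

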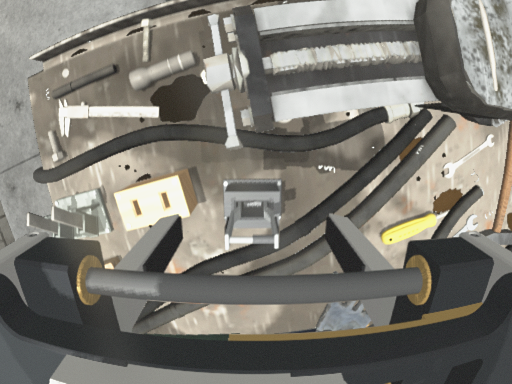

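The wrist view shows the stand and tongs at (254,210), the case with its two slots at (138,207) and (165,200), and the rest and bars at (80,215). All three agree with the coarse poses.

```bash
python3 - <<'E'
from h import *
go([.671,.011,.21],Rd(75.7)); 
E
```

```text
go [-0.0593 -0.0013  0.0865] [-0.002  -0.0049 -0.0057] dist 0.105 ang 0.4 t 2.15
```

Emit:
carry_out --pt "-0.02 0 0.01 0 0 0" --pt "-0.04 0 0.03 0 0 0" --pt "-0.059 -0.0013 0.05 -0.002 -0.005 -0.006" --pt "-0.059 -0.0013 0.0865 -0.002 -0.005 -0.006" --pt "-0.059 -0.0013 0.0865 -0.002 -0.005 -0.006"

```text
time: 2.65
tool_pos: [0.6662, 0.0144, 0.2076]
ee_rot: [-3.141, -0.009, 2.895]
wrist_force: [-0.6, 0.9, -1.5]
width: 0.094
finger_force: 0.0
```

Emit:
carry_out --pt "0 0 0.02 0 0 0" --pt "0 0 0.04 0 0 0" --pt "0 0 0.06 0 0 0" --pt "0 0 0.08 0 0 0" --pt "0 0 0.088 0 0 0"

```text
time: 3.15
tool_pos: [0.6695, 0.0144, 0.1271]
ee_rot: [3.139, 0.004, 2.896]
wrist_force: [-0.3, 0.4, -0.4]
width: 0.0941
finger_force: 0.0
```

```bash
python3 - <<'E'
from h import *
go([.671,.011,.122],Rd(75.7)); 
E
```

```text
go [-0.0023 -0.003   0.0051] [0.0021 0.0041 0.0035] dist 0.006 ang 0.3 t 3.15
```

Emit:
carry_out --pt "-0.001 -0.003 0.0025 0.0 0.003 0.003" --pt "-0.001 -0.003 0.0025 0.0 0.003 0.003" --pt "-0.001 -0.003 0.0025 0 0.003 0.003" --pt "-0.001 -0.003 0.0025 0 0.003 0.003" --pt "-0.001 -0.003 0.0025 0 0.003 0.003"

```text
time: 3.65
tool_pos: [0.6708, 0.0105, 0.1255]
ee_rot: [3.139, 0.003, 2.892]
wrist_force: [0.3, -0.2, 0.5]
width: 0.0943
finger_force: 0.0
```

```bash
python3 - <<'E'
from h import *
for i in range(3): go([.671,.011,.122],Rd(75.7)); snapshot("wrist")
E
```

```text
go [-0.      0.0005  0.0035] [ 0.0024  0.0035 -0.0002] dist 0.004 ang 0.2 t 3.65
go [-0.0002  0.0005  0.0032] [ 0.0023  0.003  -0.0002] dist 0.003 ang 0.2 t 3.7
go [-0.0003  0.0005  0.0029] [ 0.0023  0.0027 -0.0002] dist 0.003 ang 0.2 t 3.75
```

Emit:
carry_out --pt "0 0 0.001 0.002 0.003 0" --pt "0 0 0.001 0.002 0.003 0" --pt "0 0 0.001 0.002 0.003 0" --pt "0 0 0.001 0.002 0.003 0" --pt "0 0 0.001 0.002 0.003 0" --jaw 0

```text
time: 4.3
tool_pos: [0.6704, 0.0104, 0.1234]
ee_rot: [-3.141, -0.001, 2.892]
wrist_force: [0.1, -1.6, 1.5]
width: 0.0574
finger_force: 4.9
```

Emit:
carry_out --pt "0 0 0 0 0 0" --pt "0 0 0 0 0 0" --pt "0 0 0 0 0 0" --pt "0 0 0 0 0 0" --pt "0 0 0 0 0 0"

```text
time: 4.8
tool_pos: [0.6704, 0.0104, 0.1235]
ee_rot: [-3.141, -0.001, 2.892]
wrist_force: [-1.1, -1.7, -0.5]
width: 0.0356
finger_force: 30.0
```

Emit:
carry_out --pt "0 0 -0.015 0 0 0" --pt "0 0 -0.035 0 0 0" --pt "0 0 -0.055 0 0 0" --pt "0 0 -0.075 0 0 0" --pt "0 0 -0.09 0 0 0"

```text
time: 5.3
tool_pos: [0.671, 0.011, 0.2161]
ee_rot: [3.14, 0.001, 2.892]
wrist_force: [0.2, -0.6, -1.7]
width: 0.0356
finger_force: 30.0
```

Emit:
carry_out --pt "0 0 -0.03 0 0 0" --pt "0 0 -0.06 0 0 0" --pt "0 0 -0.09 0 0 0" --pt "0.01 -0.02 -0.1 0 0 0" --pt "0.03 -0.05 -0.1 0 0 0"

```text
time: 5.8
tool_pos: [0.6305, -0.0298, 0.316]
ee_rot: [3.14, 0.004, 2.895]
wrist_force: [0.2, -0.7, -1.4]
width: 0.0353
finger_force: 30.0
```

```bash
python3 - <<'E'
from h import *
# bars: fit the free parts from several clouds
Q=[cloud(load("top0.npz")).reshape(-1,3),cloud(load("side0.npz")).reshape(-1,3),wcloud(load("w1.npz")).reshape(-1,3)]
for yy in(-.277,-.337):
  for n,q in zip("tsw",Q):
    w=q[(q[:,2]>.08)&(q[:,2]<.14)&(abs(q[:,1]-yy)<.02)&(abs(q[:,0]-.6)<.05)]
    v=np.linalg.svd(w-w.mean(0))[2] if len(w)>10 else None
    a=w[:,:2]; print(yy,n,len(w),"y",np.percentile(w[:,1],[2,50,98]).round(4),"zmax",np.percentile(w[:,2],99).round(4))
    # along-axis & across coordinates in xz plane
    ax=np.array([-.5,.866]);ac=np.array([.866,.5]); xz=w[:,[0,2]]
    print("   across",np.percentile(xz@ac,[2,98]).round(4),"along",np.percentile(xz@ax,[99]).round(4))
go([.5345+.0095-.025,-.277,.214-.0165+.0433],Rd(88,30)); go([.53,-.14,.32],Rd(88,15))
print(pose()[0])
E
```

```text
-0.277 t 53 y [-0.2796 -0.2751 -0.2734] zmax 0.1268
   across [0.5598 0.5806] along [-0.1864]
-0.277 s 276 y [-0.2826 -0.2806 -0.276 ] zmax 0.1272
   across [0.5597 0.5813] along [-0.1863]
-0.277 w 329 y [-0.2791 -0.275  -0.2731] zmax 0.1277
   across [0.5589 0.5805] along [-0.186]
-0.337 t 63 y [-0.3395 -0.3351 -0.3332] zmax 0.1241
   across [0.5578 0.5791] along [-0.1854]
-0.337 s 303 y [-0.3429 -0.3406 -0.3361] zmax 0.1277
   across [0.5581 0.5794] along [-0.1846]
-0.337 w 293 y [-0.3394 -0.335  -0.3327] zmax 0.1264
   across [0.5573 0.5784] along [-0.1854]
go [ 0.0479 -0.2671  0.0746] [-0.0545 -0.5177 -0.2074] dist 0.281 ang 32.1 t 5.8
go [ 0.0704 -0.1314 -0.0044] [-0.0267 -0.2569 -0.2109] dist 0.149 ang 19.1 t 5.8
[ 0.63045402 -0.02976275  0.31600467]
```

Emit:
carry_out --pt "0.01 -0.02 0 0 -0.05 -0.04" --pt "0.025 -0.05 0 -0.005 -0.1 -0.08" --pt "0.04 -0.08 0 -0.01 -0.15 -0.125" --pt "0.055 -0.105 0 -0.018 -0.2 -0.17" --pt "0.07 -0.131 -0.004 -0.027 -0.257 -0.211"

```text
time: 6.3
tool_pos: [0.5278, -0.1402, 0.3176]
ee_rot: [-3.142, 0.258, 3.107]
wrist_force: [0.0, 0.1, -1.3]
width: 0.0358
finger_force: 30.0
```

```bash
python3 - <<'E'
from h import *
go([.518,-.275,.2426],Rd(88,30))
E
```

```text
go [ 0.0241 -0.135   0.0712] [-1.000e-04 -2.651e-01 -1.000e-04] dist 0.155 ang 15.2 t 6.3
```

Emit:
carry_out --pt "0.005 -0.035 0.01 0 -0.06 0" --pt "0.01 -0.075 0.022 0 -0.12 0" --pt "0.016 -0.11 0.035 0 -0.18 0" --pt "0.02 -0.13 0.055 0 -0.23 0" --pt "0.024 -0.135 0.071 0 -0.265 0"

```text
time: 6.8
tool_pos: [0.5174, -0.277, 0.2417]
ee_rot: [3.141, 0.522, 3.101]
wrist_force: [-0.2, -0.3, -2.0]
width: 0.035
finger_force: 30.0
```

Emit:
carry_out --pt "0 0 0 0 0 0" --pt "0 0 0 0 0 0" --pt "0 0 0 0 0 0" --pt "0 0 0 0 0 0" --pt "0 0 0 0 0 0" --jaw 0.55

```text
time: 7.3
tool_pos: [0.5195, -0.2745, 0.2444]
ee_rot: [-3.14, 0.523, 3.106]
wrist_force: [-0.6, 0.0, -0.9]
width: 0.0518
finger_force: 4.4
```

```bash
python3 - <<'E'
from h import *
go([.518,-.275,.2426],Rd(88,30))
s=snap("wrist","w2"); snap("side","s2")
cv2.imwrite("pics/c2.png",np.hstack([cv2.resize(s["img"][140:300,150:360],(630,480)),])[:,:,::-1])
E
```

```text
go [ 0.0022 -0.0005  0.0008] [-0.002  -0.0002 -0.0003] dist 0.002 ang 0.1 t 7.3
```

View pics/w2.png

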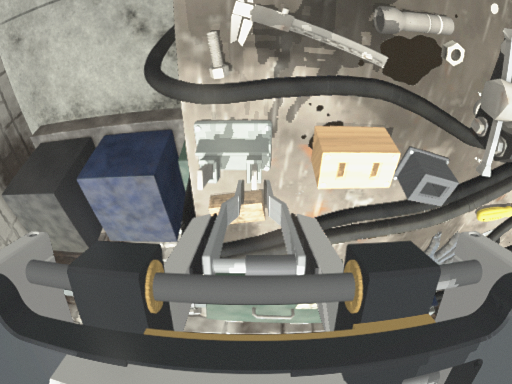

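The wrist view shows the tongs in the fingers with open tips near (238,190) and (268,190), above the bar. I'll measure the tongs' tilt and tips with the side camera and the wrist cloud.

```bash
cat >> h.py <<'E'
def toolframe(q,p,R): return (q-p)@R
E
python3 - <<'E'
from h import *
p,R,o=pose()
for n,q in(("s",cloud(load("s2.npz"))),("w",wcloud(load("w2.npz")))):
    T=toolframe(q.reshape(-1,3),p,R)
    for a in np.arange(.01,.14,.01):
        w=T[(T[:,2]>a)&(T[:,2]<a+.01)&(abs(T[:,0])<.03)&(abs(T[:,1])<.04)]
        if len(w)>4: print(n,a.round(2),len(w),"x",np.percentile(w[:,0],[3,50,97]).round(4),"y",np.percentile(w[:,1],[3,25,75,97]).round(4))
im=load("s2.npz")["img"][170:330,180:340]
cv2.imwrite("pics/c3.png",cv2.resize(im,(600,600),interpolation=cv2.INTER_CUBIC)[:,:,::-1])
E
```

```text
s 0.01 108 x [-0.0112 -0.003   0.0064] y [-0.0256 -0.0243  0.0197  0.0212]
s 0.02 109 x [-0.0111 -0.0041  0.0057] y [-0.0258 -0.0245  0.0197  0.021 ]
s 0.03 103 x [-0.0112 -0.0031  0.0057] y [-0.0237 -0.0218  0.0176  0.0198]
s 0.04 103 x [-0.0113 -0.0027  0.0056] y [-0.0209 -0.0186  0.0143  0.016 ]
s 0.05 98 x [-0.0115 -0.0035  0.0054] y [-0.018  -0.0163  0.0117  0.0134]
s 0.06 89 x [-0.0111 -0.0038  0.0056] y [-0.0179 -0.0164  0.0116  0.0131]
s 0.07 92 x [-0.0114 -0.0042  0.0053] y [-0.0174 -0.0165  0.0114  0.0134]
s 0.08 92 x [-0.011  -0.0047  0.0047] y [-0.0172 -0.0161  0.0115  0.0135]
s 0.09 90 x [-0.0114 -0.0051  0.0049] y [-0.0184 -0.016   0.0093  0.0129]
s 0.1 86 x [-0.0116 -0.0049  0.0054] y [-0.0178 -0.0163  0.0096  0.0124]
s 0.11 46 x [-0.0119 -0.0052  0.0051] y [-0.0181 -0.0166  0.0095  0.0125]
s 0.13 25 x [-0.0095  0.0006  0.0101] y [-0.0041 -0.0027 -0.0001  0.0016]
w 0.01 116 x [-0.0085  0.0043  0.0075] y [-0.0234 -0.0205  0.0198  0.0227]
w 0.02 123 x [-0.0092  0.0026  0.0074] y [-0.0232 -0.0205  0.0197  0.0225]
w 0.03 270 x [-0.0097  0.0001  0.0074] y [-0.0202 -0.0184  0.0176  0.0193]
w 0.04 242 x [-0.0094 -0.0003  0.0074] y [-0.0167 -0.0151  0.0142  0.0157]
w 0.05 104 x [-0.0094  0.0019  0.0075] y [-0.0148 -0.0129  0.0121  0.0144]
w 0.06 28 x [0.0067 0.0072 0.0074] y [-0.0159 -0.0144  0.0135  0.0152]
w 0.07 60 x [-0.0085  0.0031  0.0075] y [-0.0153 -0.0124  0.0115  0.0143]
w 0.08 97 x [-0.0101  0.      0.0075] y [-0.0146 -0.0121  0.0112  0.014 ]
w 0.09 64 x [-0.0084  0.0056  0.0075] y [-0.0151 -0.0104  0.0095  0.0143]
w 0.1 24 x [0.007  0.0073 0.0077] y [-0.0156 -0.013   0.0121  0.0146]
w 0.11 12 x [0.007  0.0074 0.0075] y [-0.0157 -0.0133  0.0123  0.0148]
w 0.13 100 x [-0.0082  0.0024  0.0127] y [-0.0022 -0.0011  0.0011  0.0022]
```

View pics/c3.png

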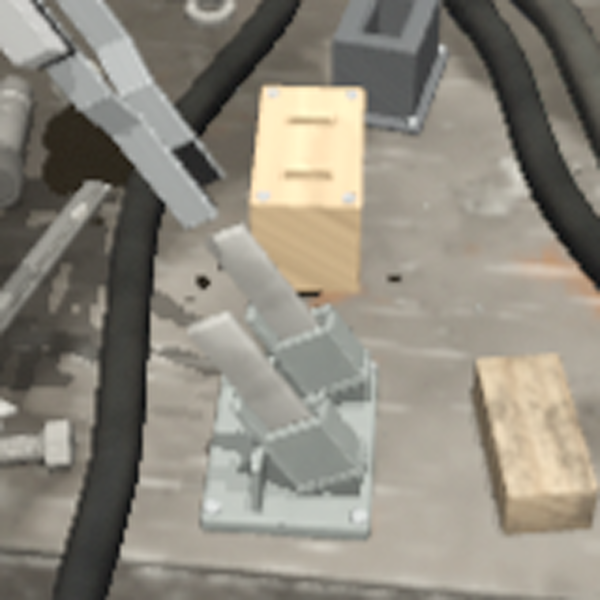

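The crop shows the tongs aligned with the bar axis, tips at about (205,200) just above the nearer bar's upper end at (230,235), so there is no pivoting. Next I descend 50 mm along the tool and grip.

Emit:
carry_out --pt "0.003 0 0.005 0 0 0" --pt "0.003 0 0.016 0 0 0" --pt "0.003 0 0.028 0 0 0" --pt "0.003 0 0.04 0 0 0" --pt "0.003 0 0.049 0 0 0"

```text
time: 7.9
tool_pos: [0.5407, -0.2752, 0.1965]
ee_rot: [3.14, 0.52, 3.103]
wrist_force: [-1.2, -0.2, -0.8]
width: 0.0517
finger_force: 4.4
```

Emit:
carry_out --pt "0 0 0 0 0 0" --pt "0 0 0 0 0 0" --pt "0 0 0 0 0 0" --pt "0 0 0 0 0 0" --pt "0 0 0 0 0 0"

```text
time: 8.4
tool_pos: [0.5406, -0.2759, 0.1996]
ee_rot: [-3.141, 0.523, 3.104]
wrist_force: [0.4, -0.1, -1.0]
width: 0.0518
finger_force: 4.4
```

```bash
python3 - <<'E'
from h import *
p,R,o=pose();print(p,o["wrist_force"],o["width"])
s=snap("wrist","w3"); snap("side","s3")
for n,q in(("s",cloud(load("s3.npz"))),("w",wcloud(s))):
    T=toolframe(q.reshape(-1,3),p,R)
    for a in np.arange(.06,.15,.01):
        w=T[(T[:,2]>a)&(T[:,2]<a+.01)&(abs(T[:,0])<.03)&(abs(T[:,1])<.025)]
        if len(w)>4: print(n,a.round(2),len(w),"x",np.percentile(w[:,0],[3,50,97]).round(4),"y",np.percentile(w[:,1],[3,25,50,75,97]).round(4))
E
```

```text
[ 0.54062426 -0.27594017  0.19959293] [ 0.4099199  -0.06430131 -0.96303131] 0.05182861310886063
s 0.06 85 x [-0.0108 -0.0032  0.0063] y [-0.0177 -0.0164 -0.0147  0.0116  0.0132]
s 0.07 78 x [-0.0105 -0.0037  0.0052] y [-0.0172 -0.0162 -0.0151  0.0113  0.013 ]
s 0.08 94 x [-0.0111 -0.0047  0.0043] y [-0.0174 -0.0159 -0.0009  0.0113  0.0139]
s 0.09 87 x [-0.0132 -0.0073  0.0061] y [-0.0179 -0.0164 -0.0114  0.0005  0.0127]
s 0.1 75 x [-0.013  -0.0082  0.0058] y [-0.0172 -0.0162 -0.0148 -0.002   0.0121]
s 0.11 60 x [-0.0135 -0.0089  0.0054] y [-0.0169 -0.016  -0.0122 -0.0021  0.0129]
s 0.12 32 x [-0.0131 -0.008   0.0065] y [-0.0039 -0.0031 -0.0026 -0.0017  0.0009]
s 0.13 61 x [-0.0136 -0.0012  0.0128] y [-0.0096 -0.0034 -0.0025 -0.0018 -0.0003]
s 0.14 64 x [-0.0128  0.0018  0.0122] y [-0.0097 -0.004  -0.0027 -0.0019  0.0007]
w 0.06 27 x [0.007  0.0079 0.0083] y [-0.0159 -0.0137  0.0117  0.0135  0.0153]
w 0.07 60 x [-0.0082  0.0035  0.0083] y [-0.0156 -0.0124 -0.0123  0.0116  0.0143]
w 0.08 179 x [-0.0103  0.0014  0.009 ] y [-0.0142 -0.0019 -0.      0.0028  0.0136]
w 0.09 132 x [-0.0094  0.0027  0.0099] y [-0.0141 -0.0104  0.0009  0.0095  0.0131]
w 0.1 38 x [0.0075 0.0082 0.0098] y [-0.0155 -0.0117  0.0005  0.0108  0.0147]
w 0.11 25 x [0.0079 0.0094 0.0099] y [-0.0153 -0.002   0.      0.003   0.0143]
w 0.12 9 x [0.0091 0.0096 0.01  ] y [-0.002  -0.001   0.      0.0021  0.0032]
w 0.13 93 x [0.0095 0.0127 0.0149] y [-0.0086 -0.0032  0.0011  0.0044  0.0098]
w 0.14 26 x [0.013  0.0147 0.015 ] y [-0.0087 -0.0041  0.0006  0.0053  0.01  ]
```

Emit:
carry_out --pt "0 0 0 0 0 0" --pt "0 0 0 0 0 0" --pt "0 0 0 0 0 0" --pt "0 0 0 0 0 0" --pt "0 0 0 0 0 0" --jaw 0

```text
time: 9.0
tool_pos: [0.5405, -0.2757, 0.1989]
ee_rot: [-3.142, 0.522, 3.104]
wrist_force: [-1.2, -0.7, 0.2]
width: 0.0373
finger_force: 30.0
```

Emit:
carry_out --pt "0 0 -0.01 0 0 0" --pt "0 0 -0.03 0 0 0" --pt "0 0 -0.05 0 0 0" --pt "0 0 -0.07 0 0 0" --pt "0 0 -0.085 0 0 0"

```text
time: 9.5
tool_pos: [0.4975, -0.2743, 0.2745]
ee_rot: [-3.14, 0.523, 3.105]
wrist_force: [0.1, -0.5, -1.0]
width: 0.0378
finger_force: 30.0
```

```bash
python3 - <<'E'
from h import *
print(get_obs()["wrist_force"],get_obs()["width"])
go([.54,-.20,.36],Rd(89,15))
# slots from top cam & w1: dark pixels in case top
for n,f in(("top","top0"),("side","s3"),("wrist","w1")):
    s=load(f+".npz"); P=wcloud(s) if n=="wrist" else cloud(s)
    g=cv2.cvtColor(s["img"],cv2.COLOR_RGB2GRAY).astype(float)
    v,u=np.mgrid[:384,:512]; o=-s["R"].T@s["t"]
    d=wdir(s,u,v) if n=="wrist" else np.stack([(u-s["cx"])/s["fx"],(v-s["cy"])/s["fy"],np.ones(u.shape)],-1)
    d=d@s["R"]; X=o+d*((.066-o[2])/d[...,2])[...,None]
    m=(abs(X[...,0]-.6245)<.03)&(abs(X[...,1]+.135)<.05)
    med=np.median(g[m]); k=m&(g<.72*med)
    for yy in(-.11,-.16):
        b=k&(abs(X[...,1]-yy)<.012)&(abs(X[...,0]-.6245)<.02)
        w=X[b]; print(n,yy,b.sum(),w.mean(0).round(4) if len(w) else "", (w.max(0)-w.min(0)).round(4) if len(w) else "")
E
```

```text
[ 0.05712848 -0.5128959  -1.01032641] 0.037773518904398236
go [-0.0772  0.0757 -0.0544] [-0.0093  0.2608 -0.0183] dist 0.121 ang 15.0 t 9.5
top -0.11 7 [ 0.629  -0.1109  0.066 ] [0.0078 0.0027 0.    ]
top -0.16 8 [ 0.6289 -0.1605  0.066 ] [0.0078 0.0028 0.    ]
side -0.11 0  
side -0.16 0  
wrist -0.11 71 [ 0.6248 -0.1103  0.066 ] [0.0224 0.0072 0.    ]
wrist -0.16 64 [ 0.6244 -0.1598  0.066 ] [0.0222 0.0074 0.    ]
```

Width is 37.8 mm, so d = 24 mm and the bar is held. Next I carry it over slot1.

Emit:
carry_out --pt "-0.01 0.01 -0.015 0 0.04 0" --pt "-0.03 0.025 -0.028 0 0.1 0" --pt "-0.045 0.04 -0.04 0 0.16 -0.01" --pt "-0.06 0.06 -0.05 -0.005 0.21 -0.013" --pt "-0.077 0.076 -0.054 -0.009 0.26 -0.018"

```text
time: 10.0
tool_pos: [0.5407, -0.1989, 0.3606]
ee_rot: [-3.141, 0.263, 3.124]
wrist_force: [0.4, 0.6, -1.3]
width: 0.0378
finger_force: 30.0
```

```bash
python3 - <<'E'
from h import *
go([.625,-.110,.31],Rd(89.3))
E
```

```text
go [-0.0667  0.0904  0.0703] [-0.001   0.2626 -0.0056] dist 0.133 ang 15.0 t 10.0
```

Emit:
carry_out --pt "-0.012 0.015 0.0 0 0.05 0" --pt "-0.028 0.035 0.01 0 0.11 0" --pt "-0.042 0.055 0.025 0 0.17 -0.002" --pt "-0.055 0.075 0.045 0 0.22 -0.004" --pt "-0.067 0.09 0.07 -0.001 0.263 -0.006"

```text
time: 10.5
tool_pos: [0.6265, -0.1099, 0.3089]
ee_rot: [3.141, 0.001, 3.131]
wrist_force: [0.9, -0.8, -1.6]
width: 0.0376
finger_force: 30.0
```

Emit:
carry_out --pt "0 0 0 0 0 0" --pt "0 0 0 0 0 0" --pt "0 0 0 0 0 0" --pt "0 0 0 0 0 0" --pt "0 0 0 0 0 0"

```text
time: 11.0
tool_pos: [0.6248, -0.1118, 0.3098]
ee_rot: [3.141, 0.002, 3.129]
wrist_force: [0.0, 0.1, -2.3]
width: 0.0375
finger_force: 30.0
```

```bash
cat > meas.py <<'E'
from h import *
import sys
tag=sys.argv[1]; y=float(sys.argv[2])
p,R,o=pose(); print(p,o["wrist_force"].round(1)); go([.625,y,p[2]],Rd(89.3))
W=snap("wrist","w"+tag); S=snap("side","s"+tag); Tp=snap("top","t"+tag)
for n,q in(("s",cloud(S)),("w",wcloud(W)),("t",cloud(Tp))):
    q=q.reshape(-1,3); 
    for a in np.arange(.08,.20,.02):
        w=q[(q[:,2]>a)&(q[:,2]<a+.02)&(abs(q[:,0]-p[0])<.04)&(abs(q[:,1]-p[1])<.03)]
        if len(w)>4: print(n,a.round(2),len(w),"x",np.percentile(w[:,0],[3,50,97]).round(4),"y",np.percentile(w[:,1],[3,25,50,75,97]).round(4),"zmin",w[:,2].min().round(4))
    w=q[(q[:,2]>.058)&(q[:,2]<.075)&(abs(q[:,0]-.625)<.05)&(abs(q[:,1]+.135)<.07)]
    r=cv2.minAreaRect((w[:,:2]*1000).astype(np.float32)); print("  case",np.round(r[0],1),np.round(r[1],1),round(r[2],1))
E
python3 meas.py 4 -.110
```

```text
[ 0.62480968 -0.11184463  0.30976118] [ 0.   0.1 -2.3]
go [-0.0002  0.0018  0.    ] [ 0.0007  0.0024 -0.0007] dist 0.002 ang 0.1 t 11.0
s 0.1 31 x [0.6175 0.6262 0.637 ] y [-0.117  -0.1155 -0.115  -0.1141 -0.113 ] zmin 0.1117
s 0.12 77 x [0.6175 0.6261 0.6368] y [-0.117  -0.1157 -0.1149 -0.114  -0.1131] zmin 0.1201
s 0.14 79 x [0.6176 0.6282 0.6367] y [-0.1169 -0.1158 -0.1146 -0.1138 -0.1123] zmin 0.1401
s 0.16 82 x [0.6177 0.6271 0.6365] y [-0.1169 -0.1161 -0.1153 -0.1144 -0.1133] zmin 0.16
s 0.18 73 x [0.6178 0.6281 0.6382] y [-0.1222 -0.1201 -0.1159 -0.1146 -0.1115] zmin 0.1801
  case [ 624.2 -136.6] [112.8  62. ] 89.5
w 0.1 5 x [0.6161 0.6162 0.6163] y [-0.1125 -0.1114 -0.1114 -0.1101 -0.1101] zmin 0.1122
w 0.12 11 x [0.6159 0.6161 0.6173] y [-0.1139 -0.1132 -0.1114 -0.1102 -0.109 ] zmin 0.1206
w 0.14 16 x [0.6158 0.616  0.617 ] y [-0.1149 -0.1137 -0.112  -0.1103 -0.1092] zmin 0.1424
w 0.16 18 x [0.6158 0.616  0.6167] y [-0.1148 -0.1137 -0.1121 -0.1104 -0.1093] zmin 0.1609
w 0.18 35 x [0.6157 0.6161 0.6172] y [-0.1196 -0.1136 -0.1116 -0.1095 -0.1046] zmin 0.1802
  case [ 623.7 -135.6] [109.7  61.8] 89.6
  case [ 625.2 -145.4] [88.4 63.6] 89.2
```

View pics/w4.png

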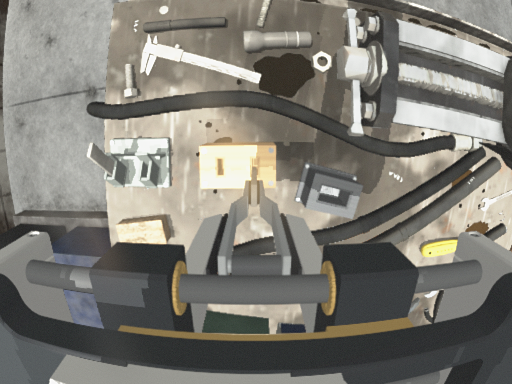

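The wrist view shows the bar hanging straight at (255,170) just over the right slot, with the empty slot at (222,165). I'll correct x by -2.5 mm and y by +1.5 mm and lower into the slot mouth.

Emit:
carry_out --pt "0.0025 0.0015 0.0 0 0 0" --pt "0.0025 0.0015 0.01 0 0 0" --pt "0.0025 0.0015 0.02 0 0 0" --pt "0.0025 0.0015 0.03 0 0 0" --pt "0.0025 0.0015 0.038 0 0 0"

```text
time: 11.65
tool_pos: [0.6223, -0.1093, 0.2674]
ee_rot: [3.139, -0.003, 3.13]
wrist_force: [0.2, 0.4, -2.4]
width: 0.0374
finger_force: 30.0
```

```bash
python3 meas.py 5 -.110; python3 - <<'E'
from h import *
a=load("s5.npz")["img"][150:270,220:320]; b=load("t5.npz")["img"][165:225,215:300]
cv2.imwrite("pics/c5.png",np.hstack([cv2.resize(a,(400,480),interpolation=cv2.INTER_CUBIC),cv2.resize(b,(400,480),interpolation=cv2.INTER_CUBIC)])[:,:,::-1])
E
```

```text
[ 0.62231686 -0.10926732  0.26741033] [ 0.2  0.4 -2.4]
go [-0.0027 -0.0007 -0.    ] [ 0.0022 -0.0034  0.0008] dist 0.003 ang 0.2 t 11.65
s 0.08 74 x [0.6128 0.6238 0.6327] y [-0.1137 -0.1126 -0.1117 -0.1109 -0.1093] zmin 0.0805
s 0.1 74 x [0.613  0.6228 0.6326] y [-0.1137 -0.1129 -0.1121 -0.1112 -0.11  ] zmin 0.1001
s 0.12 77 x [0.6131 0.6218 0.6325] y [-0.1142 -0.1127 -0.1121 -0.1112 -0.1101] zmin 0.1204
s 0.14 68 x [0.6134 0.624  0.6344] y [-0.1196 -0.118  -0.1158 -0.1121 -0.1092] zmin 0.1405
s 0.16 89 x [0.6136 0.624  0.6343] y [-0.1205 -0.119  -0.1178 -0.1165 -0.1106] zmin 0.16
s 0.18 81 x [0.6137 0.622  0.6318] y [-0.1198 -0.119  -0.1182 -0.1174 -0.1027] zmin 0.1804
  case [ 624.3 -136.7] [114.7  62. ] 89.7
w 0.08 11 x [0.6124 0.6125 0.6136] y [-0.111  -0.1098 -0.1086 -0.1074 -0.1062] zmin 0.0848
w 0.1 16 x [0.6124 0.6127 0.6136] y [-0.1121 -0.111  -0.1093 -0.1075 -0.1064] zmin 0.1005
w 0.12 20 x [0.6124 0.6128 0.6134] y [-0.112  -0.1109 -0.1093 -0.1077 -0.1066] zmin 0.1213
w 0.14 39 x [0.6125 0.6131 0.6141] y [-0.1177 -0.1119 -0.1088 -0.1068 -0.1011] zmin 0.14
w 0.16 287 x [0.6126 0.6195 0.6331] y [-0.1164 -0.1119 -0.1092 -0.1071 -0.1024] zmin 0.1601
w 0.18 80 x [0.6136 0.6145 0.6296] y [-0.1177 -0.1145 -0.1144 -0.1042 -0.101 ] zmin 0.1802
  case [ 623.5 -136. ] [110.3  62.5] 89.5
  case [ 624.8 -146.7] [85.9 63. ] 89.6
```

View pics/c5.png

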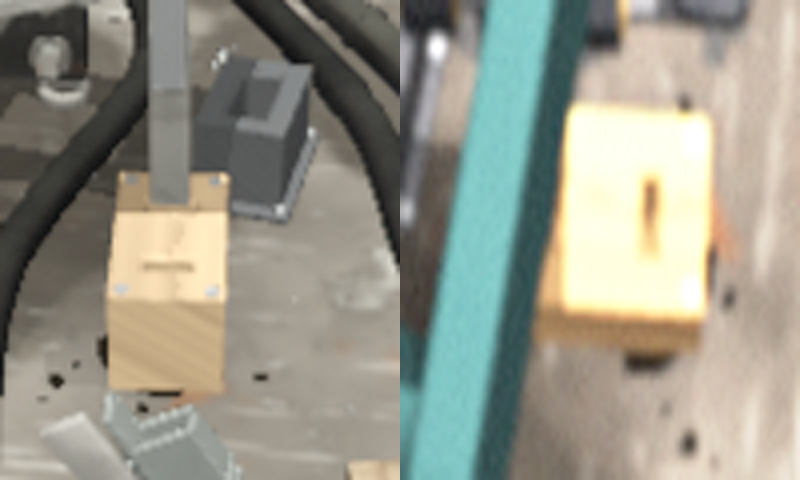

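Emit:
carry_out --pt "-0.0005 -0.0012 0.0 0 0 0" --pt "-0.0005 -0.0012 0.003 0 0 0" --pt "-0.0005 -0.0012 0.007 0 0 0" --pt "-0.0005 -0.0012 0.011 0 0 0" --pt "-0.0005 -0.0012 0.016 0 0 0"

```text
time: 12.3
tool_pos: [0.6232, -0.1106, 0.2532]
ee_rot: [3.14, -0.001, 3.13]
wrist_force: [-0.3, -0.3, -1.6]
width: 0.0376
finger_force: 30.0
```

Emit:
carry_out --pt "0 0 0.005 0 0 0" --pt "0 0 0.01 0 0 0" --pt "0 0 0.015 0 0 0" --pt "0 0 0.02 0 0 0" --pt "0 0 0.022 0 0 0"

```text
time: 12.8
tool_pos: [0.6229, -0.1105, 0.2306]
ee_rot: [3.14, -0.002, 3.13]
wrist_force: [-1.1, 0.3, -2.0]
width: 0.0371
finger_force: 30.0
```

Emit:
carry_out --pt "0 0 0.006 0 0 0" --pt "0 0 0.012 0 0 0" --pt "0 0 0.018 0 0 0" --pt "0 0 0.022 0 0 0" --pt "0 0 0.024 0 0 0"

```text
time: 13.3
tool_pos: [0.6229, -0.1105, 0.2068]
ee_rot: [3.14, -0.002, 3.13]
wrist_force: [-0.4, -0.4, -1.5]
width: 0.0372
finger_force: 30.0
```

Emit:
carry_out --pt "0 0 0.001 0 0 0" --pt "0 0 0.002 0 0 0" --pt "0 0 0.003 0 0 0" --pt "0 0 0.004 0 0 0" --pt "0 0 0.004 0 0 0"

```text
time: 13.8
tool_pos: [0.6234, -0.1106, 0.2052]
ee_rot: [3.14, 0.001, 3.13]
wrist_force: [-0.3, -0.3, 3.6]
width: 0.0373
finger_force: 30.0
```

Emit:
carry_out --pt "0 0 0.001 0 0 0" --pt "0 0 0.002 0 0 0" --pt "0 0 0.0025 0 0 0" --pt "0 0 0.0025 0 0 0" --pt "0 0 0.0025 0 0 0"

```text
time: 14.3
tool_pos: [0.6235, -0.1106, 0.2051]
ee_rot: [3.141, 0.003, 3.13]
wrist_force: [-1.7, 0.8, 11.2]
width: 0.0373
finger_force: 30.0
```

Emit:
carry_out --pt "0 0 -0.0025 0 0 0" --pt "0 0 -0.0025 0 0 0" --pt "0 0 -0.0025 0 0 0" --pt "0 0 -0.0025 0 0 0" --pt "0 0 -0.0025 0 0 0" --jaw 0.55

```text
time: 14.8
tool_pos: [0.623, -0.1105, 0.2027]
ee_rot: [3.14, -0.002, 3.13]
wrist_force: [0.3, 0.5, -1.7]
width: 0.0519
finger_force: 4.4
```

```bash
python3 meas.py 6 -.110 | grep -v t
```

```text
[ 0.62299394 -0.11051962  0.20266637] [ 0.3  0.5 -1.7]
s 0.08 49 x [0.6156 0.6266 0.635 ] y [-0.128  -0.1267 -0.126  -0.1201 -0.112 ] zmin 0.0802
s 0.1 71 x [0.6157 0.6244 0.6348] y [-0.1282 -0.127  -0.126  -0.1247 -0.1128] zmin 0.1001
s 0.12 70 x [0.6158 0.6244 0.6329] y [-0.1288 -0.1277 -0.1266 -0.1258 -0.1245] zmin 0.1201
s 0.14 65 x [0.6159 0.6243 0.6327] y [-0.1301 -0.1284 -0.1274 -0.1264 -0.1254] zmin 0.1402
s 0.16 62 x [0.6163 0.6246 0.6327] y [-0.1366 -0.1345 -0.1333 -0.1321 -0.1294] zmin 0.1606
s 0.18 77 x [0.6165 0.6246 0.6335] y [-0.1369 -0.1355 -0.1348 -0.134  -0.0897] zmin 0.1801
  case [ 624.2 -136.4] [114.2  61.9] 89.4
w 0.08 53 x [0.6141 0.6145 0.6152] y [-0.1258 -0.1212 -0.1111 -0.1003 -0.0958] zmin 0.0805
w 0.1 341 x [0.6143 0.6217 0.6345] y [-0.1237 -0.1132 -0.1103 -0.1075 -0.097 ] zmin 0.1002
w 0.12 88 x [0.6145 0.6151 0.6306] y [-0.1259 -0.123  -0.1107 -0.0983 -0.0953] zmin 0.1203
w 0.14 301 x [0.6146 0.6215 0.6313] y [-0.1264 -0.1246 -0.0989 -0.097  -0.0954] zmin 0.1402
w 0.16 437 x [0.6146 0.622  0.6319] y [-0.1318 -0.1294 -0.0957 -0.0924 -0.0897] zmin 0.16
w 0.18 244 x [0.6145 0.6175 0.6309] y [-0.134  -0.1311 -0.0909 -0.0907 -0.0874] zmin 0.1802
  case [ 623.6 -135.8] [110.8  62.4] 89.5
  case [ 624.2 -152.7] [73.9 61.6] 89.6
```

Emit:
carry_out --pt "0 0 -0.01 0 0 0" --pt "0 0 -0.03 0 0 0" --pt "0 0 -0.055 0 0 0" --pt "0 0 -0.085 0 0 0" --pt "0 0 -0.12 0 0 0"

```text
time: 15.45
tool_pos: [0.6229, -0.1106, 0.3246]
ee_rot: [3.14, -0.002, 3.13]
wrist_force: [0.6, 0.5, -1.4]
width: 0.052
finger_force: 4.4
```

```bash
python3 - <<'E'
from h import *
p=pose()[0]; s=snap("side","s7"); w=snap("wrist","w7")
for n,q in(("s",cloud(s)),("w",wcloud(w))):
    q=q.reshape(-1,3)
    for a in(.07,.09,.105):
        b=q[(q[:,2]>a)&(q[:,2]<.14)&(abs(q[:,0]-.623)<.03)&(abs(q[:,1]+.11)<.02)]
        if len(b): print(n,a,len(b),"x",np.percentile(b[:,0],[3,97]).round(4),"y",np.percentile(b[:,1],[3,50,97]).round(4),"ztop",np.percentile(b[:,2],[50,97]).round(4))
go([.54,-.22,.33],Rd(89,15))
E
```

```text
s 0.07 188 x [0.6151 0.635 ] y [-0.1158 -0.1134 -0.1091] ztop [0.0961 0.1169]
s 0.09 115 x [0.6151 0.6349] y [-0.1157 -0.1132 -0.1085] ztop [0.1064 0.1169]
s 0.105 61 x [0.6152 0.6348] y [-0.1152 -0.113  -0.1081] ztop [0.1135 0.1172]
w 0.07 84 x [0.6139 0.6355] y [-0.1126 -0.1105 -0.1083] ztop [0.1158 0.1174]
w 0.09 76 x [0.614  0.6355] y [-0.1127 -0.1105 -0.1084] ztop [0.1159 0.1174]
w 0.105 68 x [0.6142 0.6356] y [-0.1127 -0.1105 -0.1084] ztop [0.116  0.1174]
go [ 0.0835 -0.1098  0.0006] [-0.0009 -0.2504  0.0061] dist 0.138 ang 14.3 t 15.55
```

Bar 1 top is at 0.116 m, so it is fully home. Next is bar 2.

Emit:
carry_out --pt "0.01 -0.015 0 0 -0.04 0" --pt "0.028 -0.038 0 0 -0.09 0" --pt "0.046 -0.062 0 0 -0.15 0.003" --pt "0.065 -0.086 0 0 -0.2 0.006" --pt "0.0835 -0.11 0 0 -0.25 0.006"

```text
time: 16.05
tool_pos: [0.5373, -0.2202, 0.3226]
ee_rot: [3.139, 0.25, 3.124]
wrist_force: [-0.1, -1.2, -0.9]
width: 0.0521
finger_force: 4.4
```

```bash
python3 - <<'E'
from h import *
go([.5134,-.3348,.2422],Rd(88,30))
E
```

```text
go [ 0.0411 -0.1152  0.0723] [ 0.0088 -0.2737  0.0155] dist 0.142 ang 15.7 t 16.05
```

Emit:
carry_out --pt "0.006 -0.025 0.003 0 -0.05 0" --pt "0.014 -0.05 0.01 0.002 -0.11 0.004" --pt "0.022 -0.08 0.025 0.004 -0.17 0.008" --pt "0.032 -0.105 0.045 0.006 -0.23 0.012" --pt "0.041 -0.115 0.07 0.009 -0.274 0.0155"

```text
time: 16.55
tool_pos: [0.5126, -0.3365, 0.2441]
ee_rot: [-3.14, 0.524, 3.104]
wrist_force: [0.5, 0.7, -2.5]
width: 0.0518
finger_force: 4.4
```

Emit:
carry_out --pt "0 0 0 0 0 0" --pt "0 0 0 0 0 0" --pt "0 0 0 0 0 0" --pt "0 0 0 0 0 0" --pt "0 0 0 0 0 0"

```text
time: 17.05
tool_pos: [0.5152, -0.334, 0.2477]
ee_rot: [-3.138, 0.525, 3.11]
wrist_force: [-0.1, 1.0, -1.5]
width: 0.052
finger_force: 4.4
```

```bash
cat > mt.py <<'E'
from h import *
import sys
p,R,o=pose();print(p,o["width"]); go([.5134,-.3348,.2422],Rd(88,30))
s=snap("wrist","w"+sys.argv[1]); S=snap("side","s"+sys.argv[1])
for n,q in(("s",cloud(S)),("w",wcloud(s))):
    T=toolframe(q.reshape(-1,3),p,R)
    for a in(.03,.05,.07,.08,.09,.1,.11,.12,.13,.14,.15):
        w=T[(T[:,2]>a)&(T[:,2]<a+.01)&(abs(T[:,0])<.03)&(abs(T[:,1])<.025)]
        if len(w)>4: print(n,a,len(w),"x",np.percentile(w[:,0],[3,50,97]).round(4),"y",np.percentile(w[:,1],[3,25,50,75,97]).round(4))
E
python3 mt.py 8
```

```text
[ 0.51521893 -0.33403268  0.2476785 ] 0.051952910434133505
go [ 0.0043 -0.0008  0.0038] [-0.0018  0.0016  0.0026] dist 0.006 ang 0.2 t 17.05
s 0.03 109 x [-0.0104 -0.0025  0.0067] y [-0.024  -0.0222  0.0163  0.0184  0.0208]
s 0.05 114 x [-0.0106 -0.0024  0.0067] y [-0.0175 -0.0167  0.0094  0.0116  0.0133]
s 0.07 105 x [-0.0107 -0.0024  0.0062] y [-0.0176 -0.0162 -0.0151  0.0115  0.0132]
s 0.08 111 x [-0.0104 -0.003   0.0062] y [-0.0174 -0.0164 -0.0141  0.0115  0.0134]
s 0.09 103 x [-0.0104 -0.004   0.0053] y [-0.0175 -0.0163 -0.0119  0.0097  0.0121]
s 0.1 103 x [-0.0107 -0.0037  0.0064] y [-0.0178 -0.0163 -0.0148  0.0096  0.0122]
s 0.11 58 x [-0.0106 -0.0044  0.0051] y [-0.0174 -0.0165 -0.0151  0.0091  0.0123]
s 0.14 64 x [-0.0084  0.0011  0.0121] y [-0.0051 -0.0035 -0.0028 -0.0016  0.0022]
s 0.15 57 x [-0.009   0.001   0.0116] y [-0.005  -0.004  -0.0035 -0.0025  0.0004]
w 0.03 270 x [-0.0087  0.0007  0.0081] y [-0.0203 -0.0188  0.0156  0.0178  0.0194]
w 0.05 116 x [-0.0085  0.0023  0.0081] y [-0.0149 -0.013  -0.0005  0.012   0.0142]
w 0.07 57 x [-0.0075  0.0039  0.0083] y [-0.015  -0.0125 -0.0124  0.0115  0.0144]
w 0.08 81 x [-0.0082  0.0026  0.0082] y [-0.0148 -0.0121 -0.0112  0.0111  0.0138]
w 0.09 82 x [-0.0093  0.0038  0.0083] y [-0.0152 -0.0105  0.0094  0.0102  0.0142]
w 0.1 24 x [0.0077 0.008  0.0084] y [-0.0156 -0.013  -0.0005  0.012   0.0146]
w 0.11 12 x [0.0079 0.0081 0.0083] y [-0.0157 -0.0133 -0.0005  0.0123  0.0147]
w 0.14 121 x [-0.0067  0.0041  0.0142] y [-0.0033 -0.0022 -0.0011  0.0011  0.0023]
w 0.15 7 x [0.0134 0.0142 0.0144] y [-0.0031 -0.0017  0.0001  0.0012  0.0021]
```

Emit:
carry_out --pt "0.004 -0.001 0.004 0 0.001 0.002" --pt "0.004 -0.001 0.017 0 0.001 0.002" --pt "0.004 -0.001 0.03 0 0.001 0.002" --pt "0.004 -0.001 0.043 0 0.001 0.002" --pt "0.004 -0.001 0.053 0 0.001 0.002"

```text
time: 17.65
tool_pos: [0.5372, -0.3354, 0.1948]
ee_rot: [3.138, 0.52, 3.103]
wrist_force: [-0.2, 0.1, -1.7]
width: 0.0519
finger_force: 4.4
```

Emit:
carry_out --pt "0 0 0 0 0 0" --pt "0 0 0 0 0 0" --pt "0 0 0 0 0 0" --pt "0 0 0 0 0 0" --pt "0 0 0 0 0 0"

```text
time: 18.15
tool_pos: [0.537, -0.3363, 0.1982]
ee_rot: [-3.141, 0.523, 3.105]
wrist_force: [0.3, 0.8, -0.5]
width: 0.0521
finger_force: 4.4
```

Emit:
carry_out --pt "0 0 0 0 0 0" --pt "0 0 0 0 0 0" --pt "0 0 0 0 0 0" --pt "0 0 0 0 0 0" --pt "0 0 0 0 0 0" --jaw 0

```text
time: 18.65
tool_pos: [0.537, -0.336, 0.1976]
ee_rot: [3.141, 0.522, 3.104]
wrist_force: [-0.4, -0.3, 0.4]
width: 0.0374
finger_force: 30.0
```

Emit:
carry_out --pt "0 0 -0.01 0 0 0" --pt "0 0 -0.03 0 0 0" --pt "0 0 -0.05 0 0 0" --pt "0 0 -0.07 0 0 0" --pt "0 0 -0.085 0 0 0"

```text
time: 19.15
tool_pos: [0.4939, -0.3347, 0.2728]
ee_rot: [-3.141, 0.522, 3.105]
wrist_force: [0.3, -0.4, -3.6]
width: 0.0372
finger_force: 30.0
```

```bash
python3 - <<'E'
from h import *
go([.54,-.23,.36],Rd(89,15))
E
```

```text
go [-0.0801  0.1063 -0.0546] [-0.0082  0.2607 -0.018 ] dist 0.144 ang 15.0 t 19.15
```

Emit:
carry_out --pt "-0.01 0.015 -0.015 0 0.04 0" --pt "-0.03 0.035 -0.028 0 0.1 0" --pt "-0.045 0.06 -0.04 0 0.16 -0.01" --pt "-0.06 0.085 -0.05 -0.005 0.21 -0.013" --pt "-0.08 0.106 -0.055 -0.008 0.26 -0.018"

```text
time: 19.65
tool_pos: [0.5401, -0.2291, 0.361]
ee_rot: [3.141, 0.262, 3.124]
wrist_force: [0.2, -0.4, -1.6]
width: 0.0374
finger_force: 30.0
```

```bash
python3 - <<'E'
from h import *
go([.6226,-.1605,.31],Rd(89.4))
E
```

```text
go [-0.0653  0.0701  0.0703] [-0.0008  0.2617 -0.0072] dist 0.119 ang 15.0 t 19.65
```

Emit:
carry_out --pt "-0.012 0.012 0.0 0 0.05 0" --pt "-0.028 0.027 0.01 0 0.11 0" --pt "-0.042 0.043 0.025 0 0.17 -0.002" --pt "-0.055 0.058 0.045 0 0.22 -0.004" --pt "-0.0653 0.07 0.07 -0.001 0.262 -0.007"

```text
time: 20.15
tool_pos: [0.6242, -0.1606, 0.3088]
ee_rot: [3.141, 0.001, 3.132]
wrist_force: [0.3, -0.6, -2.0]
width: 0.0372
finger_force: 30.0
```

Emit:
carry_out --pt "0 0 0 0 0 0" --pt "0 0 0 0 0 0" --pt "0 0 0.01 0 0 0" --pt "0 0 0.02 0 0 0" --pt "0 0 0.03 0 0 0"

```text
time: 20.65
tool_pos: [0.6222, -0.1622, 0.2786]
ee_rot: [3.141, 0.002, 3.13]
wrist_force: [-0.7, -0.5, -2.0]
width: 0.0375
finger_force: 30.0
```

```bash
sed -i 's/<.03)\]/<.02)]/' meas.py; python3 meas.py 9 -.1605
```

```text
[ 0.62218333 -0.16216417  0.2786331 ] [-0.7 -0.5 -2. ]
go [-0.0028  0.0017  0.    ] [0.0008 0.0019 0.0007] dist 0.003 ang 0.1 t 20.65
s 0.08 84 x [0.6151 0.6257 0.6362] y [-0.1665 -0.1654 -0.1647 -0.164  -0.1629] zmin 0.08
s 0.1 81 x [0.6152 0.6257 0.636 ] y [-0.1672 -0.1652 -0.1646 -0.1637 -0.1626] zmin 0.1007
s 0.12 85 x [0.6154 0.6256 0.6359] y [-0.1668 -0.1656 -0.165  -0.1641 -0.163 ] zmin 0.12
s 0.14 75 x [0.6156 0.6257 0.6357] y [-0.1706 -0.1659 -0.165  -0.1642 -0.1631] zmin 0.1407
s 0.16 101 x [0.614  0.6239 0.6356] y [-0.1726 -0.1714 -0.1703 -0.1687 -0.1643] zmin 0.1602
s 0.18 92 x [0.6141 0.6239 0.6354] y [-0.1726 -0.1713 -0.1704 -0.1692 -0.1643] zmin 0.1802
  case [ 624.3 -136.3] [113.2  61.9] 89.5
w 0.08 8 x [0.6148 0.6151 0.6152] y [-0.1643 -0.1633 -0.1624 -0.1614 -0.1605] zmin 0.0858
w 0.1 16 x [0.6148 0.615  0.6162] y [-0.1648 -0.1633 -0.1618 -0.1606 -0.1594] zmin 0.1022
w 0.12 18 x [0.6147 0.615  0.6157] y [-0.1652 -0.1641 -0.1624 -0.1607 -0.1596] zmin 0.122
w 0.14 22 x [0.6147 0.615  0.6153] y [-0.1651 -0.164  -0.1624 -0.1609 -0.1598] zmin 0.141
w 0.16 66 x [0.614  0.6145 0.6152] y [-0.1707 -0.1665 -0.1619 -0.1579 -0.1542] zmin 0.1603
w 0.18 301 x [0.6141 0.6216 0.6348] y [-0.1695 -0.165  -0.1622 -0.1593 -0.1556] zmin 0.1801
  case [ 623.6 -135.7] [110.6  62.7] 89.1
t 0.18 19 x [0.6137 0.6264 0.6362] y [-0.1613 -0.1592 -0.1573 -0.1561 -0.1531] zmin 0.182
  case [ 624.9 -134. ] [108.5  62.8] 89.1
```

Emit:
carry_out --pt "0.0015 0.0016 0.0 0 0 0" --pt "0.0015 0.0016 0.002 0 0 0" --pt "0.0015 0.0016 0.007 0 0 0" --pt "0.0015 0.0016 0.014 0 0 0" --pt "0.0015 0.0016 0.022 0 0 0"

```text
time: 21.3
tool_pos: [0.6214, -0.1598, 0.2557]
ee_rot: [3.14, 0.0, 3.131]
wrist_force: [0.9, 0.3, -1.9]
width: 0.0374
finger_force: 30.0
```

Emit:
carry_out --pt "0 0 0.004 0 0 0" --pt "0 0 0.01 0 0 0" --pt "0 0 0.016 0 0 0" --pt "0 0 0.022 0 0 0" --pt "0 0 0.026 0 0 0"

```text
time: 21.8
tool_pos: [0.6212, -0.1598, 0.2292]
ee_rot: [3.14, -0.001, 3.131]
wrist_force: [0.0, -0.6, -2.6]
width: 0.0373
finger_force: 30.0
```

Emit:
carry_out --pt "0 0 0.006 0 0 0" --pt "0 0 0.012 0 0 0" --pt "0 0 0.018 0 0 0" --pt "0 0 0.022 0 0 0" --pt "0 0 0.024 0 0 0"

```text
time: 22.3
tool_pos: [0.6212, -0.1597, 0.2053]
ee_rot: [3.14, -0.001, 3.131]
wrist_force: [0.3, -0.4, -2.2]
width: 0.0373
finger_force: 30.0
```

Emit:
carry_out --pt "0 0 0.001 0 0 0" --pt "0 0 0.002 0 0 0" --pt "0 0 0.003 0 0 0" --pt "0 0 0.0035 0 0 0" --pt "0 0 0.0035 0 0 0"

```text
time: 22.8
tool_pos: [0.6215, -0.1598, 0.2046]
ee_rot: [3.141, 0.002, 3.131]
wrist_force: [-1.5, 0.6, 4.4]
width: 0.0375
finger_force: 30.0
```

Emit:
carry_out --pt "0 0 0.001 0 0 0" --pt "0 0 0.002 0 0 0" --pt "0 0 0.0025 0 0 0" --pt "0 0 0.0025 0 0 0" --pt "0 0 0.0025 0 0 0"

```text
time: 23.3
tool_pos: [0.6216, -0.1598, 0.2046]
ee_rot: [3.141, 0.004, 3.131]
wrist_force: [-3.3, 1.4, 11.7]
width: 0.0375
finger_force: 30.0
```

Emit:
carry_out --pt "0 0 -0.0025 0 0 0" --pt "0 0 -0.0025 0 0 0" --pt "0 0 -0.0025 0 0 0" --pt "0 0 -0.0025 0 0 0" --pt "0 0 -0.0025 0 0 0" --jaw 0.55

```text
time: 23.8
tool_pos: [0.6212, -0.1597, 0.2017]
ee_rot: [3.14, -0.001, 3.131]
wrist_force: [1.0, -0.4, -0.9]
width: 0.052
finger_force: 4.4
```

Emit:
carry_out --pt "0 0 -0.01 0 0 0" --pt "0 0 -0.03 0 0 0" --pt "0 0 -0.055 0 0 0" --pt "0 0 -0.085 0 0 0" --pt "0 0 -0.12 0 0 0"

```text
time: 24.3
tool_pos: [0.621, -0.1598, 0.3234]
ee_rot: [3.14, -0.001, 3.131]
wrist_force: [1.0, -0.3, -0.8]
width: 0.0518
finger_force: 4.4
```

Emit:
carry_out --pt "0 0 0 0 0 0" --pt "0 0 0 0 0 0" --pt "0 0 0 0 0 0" --pt "0 0 0 0 0 0" --pt "0 0 0 0 0 0" --jaw 0

```text
time: 24.8
tool_pos: [0.6209, -0.1598, 0.3206]
ee_rot: [3.139, -0.003, 3.131]
wrist_force: [-0.7, 1.1, -1.9]
width: 0.0353
finger_force: 30.0
```

```bash
python3 - <<'E'
from h import *
w=snap("wrist","w10"); s=snap("side","s10")
for n,q in(("s",cloud(s)),("w",wcloud(w))):
  q=q.reshape(-1,3)
  for y in(-.11,-.16):
    b=q[(q[:,2]>.09)&(q[:,2]<.14)&(abs(q[:,0]-.623)<.03)&(abs(q[:,1]-y)<.02)]
    if len(b): print(n,y,len(b),"x",np.percentile(b[:,0],[3,97]).round(4),"y",np.percentile(b[:,1],[3,50,97]).round(4),"ztop",np.percentile(b[:,2],[50,97]).round(4))
  rect(q,.055,.07,(.671,.011),.06)
go([.671,.011,.30],Rd(75.7))
E
```

```text
s -0.11 116 x [0.6151 0.6349] y [-0.1155 -0.1134 -0.109 ] ztop [0.1059 0.1176]
s -0.16 124 x [0.6151 0.636 ] y [-0.1651 -0.1627 -0.159 ] ztop [0.1053 0.118 ]
   0.055 0.07 381 meanz 0.061 [671.9  10.8] [86.2 57.3] 75.6
w -0.11 119 x [0.614  0.6354] y [-0.1136 -0.1116 -0.1075] ztop [0.1154 0.1171]
w -0.16 75 x [0.6139 0.6348] y [-0.1618 -0.1603 -0.1577] ztop [0.116  0.1172]
   0.055 0.07 1210 meanz 0.0607 [672.3  10.7] [82.2 57.2] 76.5
go [-0.0482  0.1713  0.0217] [ 0.0018 -0.0021  0.2393] dist 0.179 ang 13.7 t 24.9
```

Both bars are home with tops at 0.117 m. Next I return the tongs.

Emit:
carry_out --pt "-0.006 0.02 0 0 0 0.04" --pt "-0.016 0.055 0 0 0 0.09" --pt "-0.026 0.095 0.004 0 0 0.14" --pt "-0.038 0.135 0.012 0 0 0.19" --pt "-0.048 0.171 0.022 0.001 -0.002 0.239"

```text
time: 25.4
tool_pos: [0.6716, 0.0124, 0.3008]
ee_rot: [3.141, 0.003, 2.891]
wrist_force: [-0.5, 0.7, -1.2]
width: 0.0354
finger_force: 30.0
```

Emit:
carry_out --pt "0 0 0.01 0 0 0" --pt "0 0 0.03 0 0 0" --pt "0 0 0.055 0 0 0" --pt "0 0 0.08 0 0 0" --pt "0 0 0.085 0 0 0"

```text
time: 25.9
tool_pos: [0.6692, 0.0098, 0.2111]
ee_rot: [-3.14, -0.006, 2.892]
wrist_force: [-1.1, -0.3, -0.9]
width: 0.0352
finger_force: 30.0
```

```bash
python3 - <<'E'
from h import *
snapshot("top"); go([.6706,.0104,.205],Rd(75.7)); p,R,o=pose()
w=snap("wrist","w11"); s=snap("side","s11")
for n,q in(("s",cloud(s)),("w",wcloud(w))):
  q=q.reshape(-1,3); rect(q,.055,.07,(.671,.011),.06)
  T=toolframe(q,p,R)
  for a in(.03,.05,.07,.08,.09,.1,.11):
        v=T[(T[:,2]>a)&(T[:,2]<a+.01)&(abs(T[:,0])<.02)&(abs(T[:,1])<.025)]
        if len(v)>4: print(n,a,len(v),"x",np.percentile(v[:,0],[3,50,97]).round(4),"y",np.percentile(v[:,1],[3,97]).round(4),"z",v[:,2].max().round(4))
E
```

```text
go [-0.0008  0.0007  0.0071] [-0.0009 -0.0047 -0.0002] dist 0.007 ang 0.3 t 25.95
   0.055 0.07 387 meanz 0.0611 [671.7   9.9] [85.4 56.4] 75.9
s 0.03 35 x [-0.0112 -0.0067  0.005 ] y [-0.0156  0.0116] z 0.0398
s 0.05 37 x [-0.0112 -0.0041  0.0057] y [-0.0103  0.0048] z 0.06
s 0.07 28 x [-0.0109 -0.0045  0.0051] y [-0.0101  0.0068] z 0.0797
s 0.08 31 x [-0.0102 -0.0033  0.0048] y [-0.0099  0.0031] z 0.0897
s 0.09 29 x [-0.0109 -0.0051  0.0051] y [-0.0103  0.0019] z 0.0997
s 0.1 34 x [-0.011  -0.0024  0.0069] y [-0.0101  0.003 ] z 0.1097
s 0.11 10 x [-0.0114 -0.005   0.0051] y [-0.0115  0.0002] z 0.1126
   0.055 0.07 2247 meanz 0.0608 [671.2  11.1] [80.7 55.9] 75.8
w 0.03 256 x [-0.0087  0.0008  0.0081] y [-0.0123  0.0115] z 0.04
w 0.05 78 x [-0.0092  0.0039  0.0083] y [-0.0074  0.0066] z 0.0591
w 0.07 49 x [-0.0073  0.0058  0.0083] y [-0.0075  0.007 ] z 0.0795
w 0.08 81 x [-0.0091  0.0034  0.0083] y [-0.0073  0.0064] z 0.09
w 0.09 45 x [-0.0072  0.0078  0.0082] y [-0.0072  0.0066] z 0.0995
w 0.1 24 x [0.0078 0.0081 0.0084] y [-0.0077  0.0069] z 0.1087
w 0.11 12 x [0.0079 0.0081 0.0085] y [-0.0076  0.0068] z 0.1132
```

Emit:
carry_out --pt "-0.001 0.001 0.005 0 -0.003 0" --pt "-0.001 0.001 0.02 0 -0.003 0" --pt "-0.001 0.001 0.035 0 -0.003 0" --pt "-0.001 0.001 0.05 0 -0.003 0" --pt "-0.001 0.001 0.06 0 -0.003 0"

```text
time: 26.55
tool_pos: [0.6715, 0.0114, 0.1527]
ee_rot: [-3.141, 0.001, 2.892]
wrist_force: [-0.3, -0.4, -1.1]
width: 0.0352
finger_force: 30.0
```

Emit:
carry_out --pt "0 0 0.005 0 0 0" --pt "0 0 0.01 0 0 0" --pt "0 0 0.015 0 0 0" --pt "0 0 0.02 0 0 0" --pt "0 0 0.02 0 0 0"

```text
time: 27.05
tool_pos: [0.6724, 0.0113, 0.1351]
ee_rot: [3.141, 0.004, 2.892]
wrist_force: [-0.0, 0.1, -1.5]
width: 0.0351
finger_force: 30.0
```

Emit:
carry_out --pt "0.001 0 0.003 0 0.003 0" --pt "0.001 0 0.006 0 0.003 0" --pt "0.001 0 0.009 0 0.003 0" --pt "0.001 0 0.012 0 0.003 0" --pt "0.001 0 0.012 0 0.003 0"

```text
time: 27.55
tool_pos: [0.6718, 0.0116, 0.1238]
ee_rot: [3.141, 0.002, 2.892]
wrist_force: [-0.4, 0.2, -1.9]
width: 0.0353
finger_force: 30.0
```

Emit:
carry_out --pt "0 0 0.001 0 0 0" --pt "0 0 0.002 0 0 0" --pt "0 0 0.003 0 0 0" --pt "0 0 0.003 0 0 0" --pt "0 0 0.003 0 0 0"

```text
time: 28.05
tool_pos: [0.6719, 0.0115, 0.1235]
ee_rot: [3.141, 0.004, 2.892]
wrist_force: [-2.2, 1.2, 6.5]
width: 0.0353
finger_force: 30.0
```

Floor contact at the same height as at pick-up. Release gently and open fully.

Emit:
carry_out --pt "0 0 -0.002 0 0 0" --pt "0 0 -0.002 0 0 0" --pt "0 0 -0.002 0 0 0" --pt "0 0 -0.002 0 0 0" --pt "0 0 -0.002 0 0 0" --jaw 0.62

```text
time: 28.55
tool_pos: [0.6721, 0.0116, 0.1232]
ee_rot: [3.141, 0.003, 2.892]
wrist_force: [0.3, 0.9, 3.2]
width: 0.0582
finger_force: 1.3
```

Emit:
carry_out --pt "0 0 0 0 0 0" --pt "0 0 0 0 0 0" --pt "0 0 0 0 0 0" --pt "0 0 0 0 0 0" --pt "0 0 0 0 0 0" --jaw 1

```text
time: 29.05
tool_pos: [0.6715, 0.0114, 0.1223]
ee_rot: [3.141, 0.001, 2.892]
wrist_force: [1.2, 1.2, -0.6]
width: 0.0933
finger_force: 0.0
```

Emit:
carry_out --pt "0 0 0 0 0 0" --pt "0 0 0 0 0 0" --pt "0 0 0 0 0 0" --pt "0 0 0 0 0 0" --pt "0 0 0 0 0 0"

```text
time: 29.55
tool_pos: [0.6718, 0.0116, 0.1229]
ee_rot: [3.141, 0.002, 2.892]
wrist_force: [0.3, 0.2, 0.1]
width: 0.0934
finger_force: 0.0
```

Emit:
carry_out --pt "0 0 -0.01 0 0 0" --pt "0 0 -0.03 0 0 0" --pt "0 0 -0.06 0 0 0" --pt "0 0 -0.09 0 0 0" --pt "0 0 -0.13 0 0 0"

```text
time: 30.05
tool_pos: [0.6708, 0.0116, 0.2531]
ee_rot: [3.141, -0.001, 2.892]
wrist_force: [0.5, 0.2, -0.6]
width: 0.0941
finger_force: 0.0
```

Emit:
carry_out --pt "0.02 0 -0.02 0 0 0" --pt "0.05 0 -0.03 0 0 0" --pt "0.08 0 -0.04 0 0 0" --pt "0.1 0 -0.05 0 0 0" --pt "0.1 0 -0.05 0 0 0"

```text
time: 30.55
tool_pos: [0.5736, 0.0369, 0.3072]
ee_rot: [3.139, 0.008, 2.893]
wrist_force: [-0.5, -1.2, 0.6]
width: 0.0941
finger_force: 0.0
```

```bash
python3 - <<'E'
from h import *
w=snap("wrist","w12"); s=snap("side","s12")
for n,q in(("s",cloud(s)),("w",wcloud(w)),("w1",wcloud(load("w1.npz")))):
  q=q.reshape(-1,3)
  for lo,hi in((.055,.07),(.075,.1),(.14,.155),(.155,.2)): rect(q,lo,hi,(.671,.011),.06)
  b=q[(abs(q[:,0]-.671)<.03)&(abs(q[:,1]-.011)<.035)&(q[:,2]<.25)]; print(n,"top z",np.percentile(b[:,2],[97,99]).round(4))
cv2.imwrite("pics/f.png",np.hstack([cv2.resize(s["img"][110:330,120:360],(400,367)),cv2.resize(w["img"][:260,60:420],(400,289)) if 0 else cv2.resize(w["img"],(400,367))])[:,:,::-1])
E
```

```text
0.055 0.07 365 meanz 0.0614 [672.1  10.9] [86.4 56.4] 75.9
   0.075 0.1 97 meanz 0.0884 [673.4  12.4] [58.8 18.4] 75.9
   0.14 0.155 79 meanz 0.1479 [673.9  13.1] [66.6 19.3] 76.3
   0.155 0.2 180 meanz 0.1711 [674.1  11.6] [63.8 19.1] 74.5
s top z [0.1791 0.1814]
   0.055 0.07 1213 meanz 0.0608 [671.2  11. ] [80.6 56.2] 75.4
   0.075 0.1 156 meanz 0.086 [673.2  13.9] [57.1 18. ] 76.0
   0.14 0.155 75 meanz 0.1469 [673.   13.4] [62.4 19.5] 75.6
   0.155 0.2 487 meanz 0.1747 [672.3  13.2] [62.8 17.6] 75.7
w top z [0.1802 0.1815]
   0.055 0.07 1269 meanz 0.0609 [671.3  10.6] [79.9 57.1] 76.5
   0.075 0.1 158 meanz 0.0858 [671.2  10.9] [56.9 18.1] 75.7
   0.14 0.155 70 meanz 0.1469 [670.3  11. ] [62.  17.3] 75.7
   0.155 0.2 611 meanz 0.1753 [671.3  11.2] [62.6 19.2] 75.8
w1 top z [0.1807 0.1815]
```

View pics/f.png

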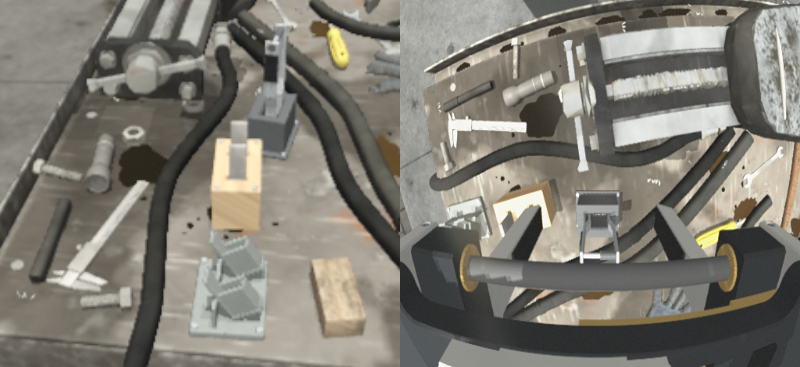

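The view shows the tongs upright in their stand (275,90) at the same height as before and both bars in the case (238,150). The rest is empty, and the caliper and wood block are where they were. I'm handing in the job.

```bash
python3 -c "
from bench import *
print(close_job())"
```

```text
the job is handed in; nothing more can be done
None
```

Both bars are fully home in the case slots (tops at about 0.117 m), the tongs are back upright and fully down in their stand, nothing else was moved, and the job was handed in at about 31 s.

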